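# Put the calligraphy shelf right

## Robot

A 6-joint arm with a two-finger parallel gripper is mounted at the origin on the work surface. World frame = base frame: x ahead of the robot, y to its left, z up, the work surface at z = 0. Lengths are in m, angles in degrees, forces in N, time in s.
With the tool pointing down it reaches from about 0.35 to 0.775 m from the base axis. Payload 5.5 kg.
Tool frame: the origin (TCP) lies between the finger pads; the fingertips stand ctrl.tip_reach ahead of it and the grasp point (between the pads) lies 2 mm behind it (ctrl.tip_reach is the distance from the TCP to the fingertips, in m); z points along the fingers, y is the line along which they close (so a half turn about z gives the same grasp; the last joint's range is limited). The gripper opens to 85 mm and grips with 20 to 120 N. Pads are 22 mm wide; open, the fingers measure 114 mm over their backs; the gripper's body (76 mm by 85 mm) begins 54 mm behind the grasp point. The pads swing forward as they close: fully open they stand 13 mm farther back than shut.
Start: joints at [55.6, 17.945, 2.641, 74.691, 0, 82.002], TCP at [0.256, 0.515, 0.248] pointing down, gripper open.
Joint ranges: [-158.12, 158.12], [-49.38, 96.58], [-58.88, 72.47], [-126.05, 133.96], [-84.25, 85.87], [-180, 180]. Speed limits (degrees/s): [147.25, 147.25, 180, 180, 180, 180].

## Interface

Orientations are given as a 3x3 rotation matrix whose columns are the frame's x, y, z axes.
In Python, from plant import ctrl gives the robot as it stands. The module is installed in compiled form; this text tells all that it offers.
- The arm moves only by the tool move_arm, never from a script. Its argument "motion" is a list of rows, each a list of 7 numbers: the shift along the world's x, y, z in mm, then the turn, a rotation vector about the world's x, y, z in rad, then the closure, from 0 (fully open) to 1 (shut). In form: [[tx, ty, tz, ax, ay, az, fingers], ...]. A call has 1 to 20 rows; each row is the pose to reach, as a shift and turn from the pose commanded when the call began; what a row does not reach only later rows make up. A row lasts 1/12 s, in which the tool goes at most 41.7 mm and 7.16 degrees, less where a joint would pass 70% of its speed; a pose out of reach is approached as far as the arm can. A call with a gripper value outside its range is refused whole. The fingers move at their own pace and stop on an object; "newtons" is the grip in N (left out, the last holds). Time passes only in rows, so rows that repeat a pose let the fingers close. It gives the time, the measured TCP pose, the force, the opening and the grip force at its end, in the units of the state.
- ctrl.get_state(): the state, without advancing time (a new reading comes with each control period).
- ctrl.capture(name): name is "scene" or "top" or "wrist"; returns (picture, depth): 400x640x3 uint8, red, green, blue; 400x640 float32, m along the optical axis (not along the pixel's ray), 0 where there is no reading.
- ctrl.calibration(name): a dict with "K" (3x3 intrinsics, pixels), "position" and "rotation" of the camera in the world. Camera axes: x right, y down, z forward; pixel columns grow to the right and rows downward; lengths in m; the calibration is good to about 2 mm. A picture is of the moment at which its call begins: read the wrist's pose just before it. calibration takes no time and is no camera call; for the wrist camera it gives the pose at the moment of the call.
- ctrl.finish_job(): hands the job in; it is judged then, once.
The state is a dict: "clock": time; "q": joint angles; "dq": joint speeds; "tau": joint torques, N m; "tool_pos": TCP position; "eef_rot": TCP orientation; "contact_force": force on the tool from outside, world axes, zero at the start; "moment": the same for the moment, N m; "grip_width": finger opening in m; "grip_force": force on a finger pad.
Only numpy, scipy, OpenCV 4.12 (cv2) and the standard library are available. Lean on these libraries where they do the work, as an engineer would, in place of code of your own. Each camera call takes 0.05 s, during which the arm holds its last target. There are 200 camera calls.

## Task

The four writing things on the shelf stand on one another's places: put each one upright in the middle of its own, the ivory jar on the round cork coaster, the white brush rest on the blue tile, the tall dark grey seal on the red plate and the broad pale grey seal on the black silicone mat. The empty bamboo board is there as a free spot to park a thing on the way. Set everything down gently, without dropping it, and leave all four standing still and released; which way each one is turned does not matter.

Things in the scene. Friction and masses are not known exactly. Their poses are not given: they have to be found in the camera images.
- jar_mid (a point): round ivory ceramic lidded jar, 56 mm across, straight-sided from 7 to 42 mm above its foot, 60 mm high with its small lid knob; 0.12 to 0.22 kg. Loose, standing upright on one of the places at the start. The point is its centre, half-way up; z up. Belongs on the cork coaster.
- brush_rest_mid (a point): white porcelain brush rest, a row of five rounded peaks: 84 mm long (its y axis), 26 mm wide (its x axis; upright sides 24 mm apart above the 12 mm high foot), 42 mm high at its middle peak, 31 mm at the two beside it (17 mm off centre), 24 mm at the ends; 0.09 to 0.16 kg. Pinch it across its width at the middle. Loose, standing upright on one of the places at the start. The point is its centre, half-way up; z up. Belongs on the blue tile.
- tall_seal_mid (a point): dark grey soapstone seal, an upright square block 34 x 34 mm and 58 mm high, its sides along its x and y axes (its topmost 4 mm are a smaller, 24 mm square cap); 0.13 to 0.23 kg. Loose, standing upright on one of the places at the start. The point is its centre, half-way up; z up. Belongs on the red plate.
- broad_seal_mid (a point): pale grey soapstone seal, an oblong block 54 mm long (its y axis), 30 mm wide (its x axis) and 44 mm high; 0.14 to 0.26 kg. Loose, standing upright on one of the places at the start. The point is its centre, half-way up; z up. Belongs on the silicone mat.
- cork_coaster: round brown cork coaster, 94 mm across: the jar's place. Fixed to the shelf, 5 mm thick, origin at the centre of its underside (shelf level, z = 0), z up. It starts with one of the two seals on it.
- blue_tile: blue ceramic tile, 78 mm (x) by 100 mm (y): the brush rest's place. Fixed to the shelf, 5 mm thick, origin at the centre of its underside (shelf level, z = 0), z up. Unlisted things up to 30 mm high lie between the places, none within 80 mm of a place's centre; taller goods stand only beyond x = 0.75 and |y| = 0.5. It starts with one of the two seals on it.
- red_plate: dark red lacquered plate, 84 mm square: the tall seal's place. Fixed to the shelf, 5 mm thick, origin at the centre of its underside (shelf level, z = 0), z up. It starts with the jar or the brush rest on it.
- silicone_mat: black hard silicone mat, 90 mm square: the broad seal's place. Fixed to the shelf, 5 mm thick, origin at the centre of its underside (shelf level, z = 0), z up. It starts with the jar or the brush rest on it.
- bamboo_board: pale bamboo board, 90 mm square: empty at the start, the free spot for putting a thing down on the way. Fixed to the shelf, 5 mm thick, origin at the centre of its underside (shelf level, z = 0), z up. Places' centres lie at least 130 mm apart.
Mind the look-alikes: they are no part of the job. Leave any orange look-alike of the part that bears brush_rest_mid alone.

How it is judged (in metres and radians):
At the end, for the whole second after the job is handed in: Jar on the cork coaster, brush rest on the blue tile, tall seal on the red plate and broad seal on the silicone mat: each centre within 14 mm horizontally of its place's centre, standing on it (height within 5 mm) and upright within 0.1 rad, slower than 0.02 m/s, and not touched by the fingers (horizontal distance between jar_mid and cork_coaster below 0.014 m and height (world z) of jar_mid between 0.03 and 0.04 m and angle between each of jar_mid, brush_rest_mid, tall_seal_mid, broad_seal_mid's own z axis and vertical below 0.1 rad and linear speed of each of jar, brush_rest, tall_seal, broad_seal below 0.02 m/s and contact force between each of jar, brush_rest, tall_seal, broad_seal and the fingers below 0.05 N and horizontal distance between brush_rest_mid and blue_tile below 0.014 m and height (world z) of brush_rest_mid between 0.021 and 0.031 m and horizontal distance between tall_seal_mid and red_plate below 0.014 m and height (world z) of tall_seal_mid between 0.029 and 0.039 m and horizontal distance between broad_seal_mid and silicone_mat below 0.014 m and height (world z) of broad_seal_mid between 0.022 and 0.032 m).
It fails at once if one of the four things is dropped or knocked flying: faster than 0.6 m/s (a fall of about 18 mm) while no finger touches it ((linear speed of jar above 0.6 m/s and contact force between jar and the fingers below 0.01 N) or (linear speed of brush_rest above 0.6 m/s and contact force between brush_rest and the fingers below 0.01 N) or (linear speed of tall_seal above 0.6 m/s and contact force between tall_seal and the fingers below 0.01 N) or (linear speed of broad_seal above 0.6 m/s and contact force between broad_seal and the fingers below 0.01 N)).
It also fails if it takes over 136 s, if anything falls off the work surface, if the arm or the gripper's body presses on something with over 40 N, if the wrist force passes 120 N, or if a joint passes its speed limit or range.

## Working session

There is one attempt and no reset: what is moved stays moved. The work goes in short steps, Python scripts to look and compute and a tool call to move; the robot and the scene stay as the last step left them, time stands still between calls to the robot, and variables do not carry over. Pictures are saved under pics/ and viewed, at most 14 in all, crops included, and the job is handed in when it is done.

Besides the shell and the picture viewer there is one more tool, called after "Request:" in YAML: its name, and indented under it one key for each argument. move_arm: Moves the arm, as the interface text tells. Its arguments: {"type":"object","properties":{"motion":{"type":"array","items":{"type":"array","items":{"type":"number"}}},"newtons":{"type":"number"}},"required":["motion"]}

```bash
mkdir -p pics; python3 - <<'E'
from plant import ctrl
import cv2,numpy as np
print(ctrl.get_state(),ctrl.tip_reach)
for n in("top","scene"):
    p,d=ctrl.capture(n); c=ctrl.calibration(n); print(n,c)
    cv2.imwrite(f"pics/{n}0.png",p[...,::-1]); np.savez(f"pics/{n}0.npz",p=p,d=d,**c)
E
```

```text
{'clock': 0.0, 'q': array([5.56004334e+01, 1.79906579e+01, 2.57758204e+00, 7.46916350e+01,
       1.02723205e-03, 8.20023762e+01]), 'dq': array([ 0.01584278, -0.11775657,  0.09675408, -0.10670557,  0.02000308,
        0.05712957]), 'tau': array([ 2.34527233e-04, -4.80623674e+01,  2.98536462e+01,  1.91713823e-02,
       -9.43390637e-05,  8.88671281e-06]), 'tool_pos': array([0.25540395, 0.51462586, 0.24741464]), 'eef_rot': array([[-8.95696533e-01,  4.44664619e-01, -1.04728548e-03],
       [ 4.44665769e-01,  8.95695322e-01, -1.49781248e-03],
       [ 2.72024489e-04, -1.80727745e-03, -9.99998330e-01]]), 'contact_force': array([0.10936688, 0.14227251, 0.07881736]), 'moment': array([0.01278326, 0.00913359, 0.05648031]), 'grip_force': 0.0, 'grip_width': 0.08529630368435442} 0.017
top {'K': array([[471.34278786,   0.        , 322.75652791],
       [  0.        , 471.34278786, 214.12255215],
       [  0.        ,   0.        ,   1.        ]]), 'position': array([ 0.46569836, -0.00754084,  1.10169037]), 'rotation': array([[ 0.01928376, -0.9977896 ,  0.06359284],
       [-0.99950954, -0.01766916,  0.02585502],
       [-0.02467424, -0.06406023, -0.99764095]])}
scene {'K': array([[453.16919079,   0.        , 316.35167313],
       [  0.        , 453.16919079, 201.89893344],
       [  0.        ,   0.        ,   1.        ]]), 'position': array([ 1.36513738, -0.30928486,  0.74184692]), 'rotation': array([[ 0.34789925,  0.5790971 , -0.73730093],
       [ 0.9372919 , -0.19704206,  0.28750358],
       [ 0.02121319, -0.79108848, -0.61133381]])}
```

View pics/top0.png

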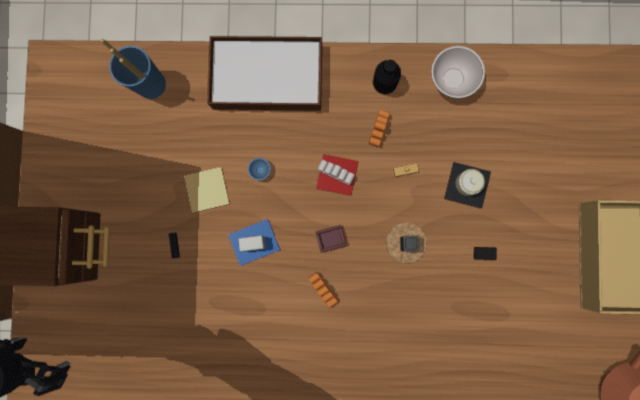

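View pics/scene0.png

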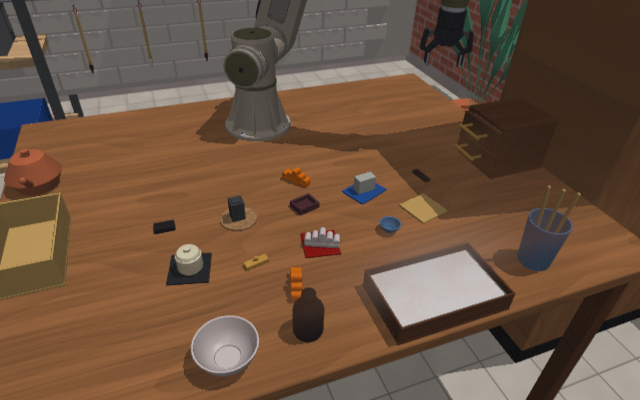

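The top view shows the bamboo board empty at (207,190), the blue tile with the broad seal at (255,242), and the red plate with the white rest at (337,174). The cork with the tall seal is at (407,243) and the mat with the jar at (468,185). The orange look-alikes are at (380,128) and (323,290). The scene view agrees, so the swaps form a single 4-cycle.

```bash
cat > h.py <<'E'
import numpy as np,cv2
def world(p,d,K,pos,R):
    v,u=np.mgrid[0:d.shape[0],0:d.shape[1]]
    r=np.stack([(u-K[0,2])/K[0,0],(v-K[1,2])/K[1,1],np.ones_like(d)],-1)@R.T
    return pos+r*d[...,None],r
def plane(r,pos,z): return pos+r*((z-pos[2])/r[...,2])[...,None]
def rect(pts):
    (c,s,a)=cv2.minAreaRect((pts[:,:2]*1000).astype(np.float32)); return np.round(c,1),np.round(s,1),round(a,1)
E
python3 - <<'E'
from h import *
f=np.load("pics/top0.npz");p,d,K,pos,R=[f[k] for k in("p","d","K","position","rotation")]
W,r=world(p,d,K,pos,R)
print("table z",np.median(W[300:330,400:500,2]),np.median(W[200:230,280:310,2]))
hsv=cv2.cvtColor(p,cv2.COLOR_RGB2HSV)
P=plane(r,pos,.005)
C={"board":(207,190),"blue":(255,242),"red":(337,174),"cork":(407,243),"mat":(468,185)}
for n,(u,v) in C.items():
    print(n,[tuple(int(x) for x in hsv[v+dy,u+dx]) for dx,dy in((-14,6),(12,-12),(0,16),(-20,-20),(30,30))],
     )
    s=(slice(v-30,v+30),slice(u-32,u+32)); z=W[s][...,2]
    hi=(z>.018)
    nl,lab,st,ce=cv2.connectedComponentsWithStats(hi.astype(np.uint8))
    for i in range(1,nl):
        if st[i,4]>40:
            q=W[s][lab==i]; zt=np.percentile(q[:,2],95); t=q[q[:,2]>zt-.006]
            print("  obj",st[i,4],"ztop",zt.round(4),rect(t),t[:,:2].mean(0).round(4), "all",rect(q))
big=[cv2.resize(p[v-32:v+32,u-32:u+32,::-1],(250,250),interpolation=cv2.INTER_NEAREST) for u,v in C.values()]+[np.zeros((250,250,3),np.uint8)]
cv2.imwrite("pics/big.png",np.vstack([np.hstack(big[:3]),np.hstack(big[3:])]))
E
```

```text
table z 0.0003664747743062913 0.00039248775949063397
board [(19, 114, 128), (26, 71, 190), (27, 67, 190), (14, 139, 97), (14, 131, 142)]
blue [(25, 8, 189), (108, 136, 157), (108, 132, 154), (13, 131, 140), (13, 129, 148)]
  obj 348 ztop 0.0522 (array([471.6, 100.9]), array([ 31.4, 215. ]), 5.2) [0.4644 0.1806] all (array([471.6, 101.1]), array([ 31.6, 215.3]), 5.2)
red [(0, 177, 150), (1, 185, 145), (0, 181, 148), (14, 131, 146), (14, 133, 138)]
  obj 397 ztop 0.0478 (array([555.5,  -2.8]), array([ 19.5, 178.7]), 86.8) [ 0.6273 -0.0066] all (array([569.3, -21.8]), array([195.2,  75.5]), 13.3)
cork [(16, 107, 140), (15, 105, 156), (16, 104, 150), (14, 131, 138), (14, 131, 146)]
  obj 281 ztop 0.0657 (array([469.5, -99.2]), array([ 32.9, 183.5]), 1.1) [ 0.471  -0.1733] all (array([468.3, -99.5]), array([ 33.3, 184. ]), 1.9)
mat [(135, 12, 43), (26, 37, 145), (105, 12, 43), (14, 127, 154), (14, 132, 137)]
  obj 570 ztop 0.0635 (array([ 539.2, -170.9]), array([ 43.4, 357.6]), 27.6) [ 0.6108 -0.3083] all (array([ 537.6, -175.3]), array([ 55. , 363.3]), 28.7)
```

View pics/big.png

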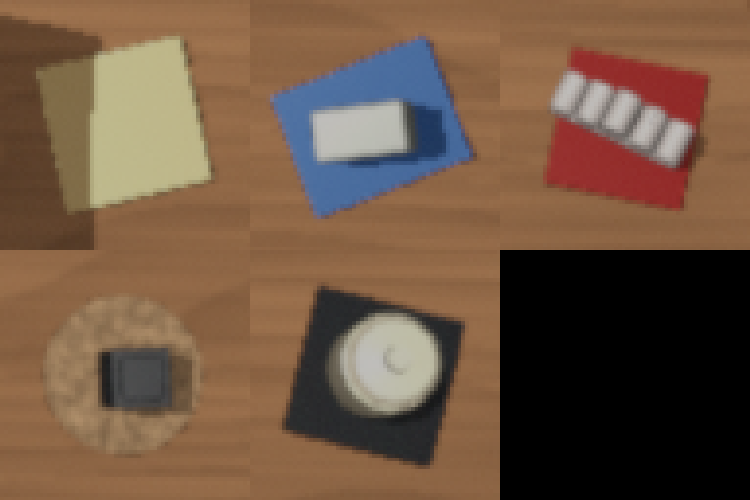

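The crops show all five places and each thing's top face clearly. The earlier rectangles were spoiled by pixels with no depth, so I'm re-measuring.

```bash
cat > meas.py <<'E'
from h import *
import sys
f=np.load(sys.argv[1]);p,d,K,pos,R=[f[k] for k in("p","d","K","position","rotation")]
W,r=world(p,d,K,pos,R); W[d<=0]=0
hsv=cv2.cvtColor(p,cv2.COLOR_RGB2HSV).astype(int);H,S,V=hsv[...,0],hsv[...,1],hsv[...,2]
P=plane(r,pos,.005)
C={"board":(207,190),"blue":(255,242),"red":(337,174),"cork":(407,243),"mat":(468,185)}
low=(W[...,2]<.012)
M={"board":(H>17)&(H<32)&(S>40)&low,"blue":(H>95)&(H<120)&(S>70),"red":((H<6)|(H>174))&(S>120),"cork":(S<120)&(H>10)&(H<22)&low,"mat":(V<70)&low}
for n,(u,v) in C.items():
    m=np.zeros(d.shape,np.uint8); s=(slice(v-30,v+30),slice(u-34,u+34)); m[s]=M[n][s]
    m=cv2.morphologyEx(m,cv2.MORPH_OPEN,np.ones((3,3),np.uint8))
    q=P[m>0]
    if n=="cork":
        (c,rad)=cv2.minEnclosingCircle((q[:,:2]*1000).astype(np.float32)); print(n,np.round(c,1),round(rad,1))
    else: print(n,rect(q))
    hi=np.zeros(d.shape,np.uint8); hi[s]=W[s][...,2]>.018
    nl,lab,st,ce=cv2.connectedComponentsWithStats(hi)
    for i in range(1,nl):
        if st[i,4]>40:
            q=W[lab==i]; zt=np.percentile(q[:,2],95); t=q[q[:,2]>zt-.006]
            print("   obj ztop",zt.round(4),"top",rect(t),(1000*t.mean(0)).round(1),"all",rect(q))
E
python3 meas.py pics/top0.npz
```

```text
board (array([589.9, 296.3]), array([91.8, 91.4]), 14.5)
blue (array([467.6, 180.8]), array([76.8, 99.3]), 22.9)
   obj ztop 0.0522 top (array([464.5, 181.2]), array([29.7, 53.8]), 8.2) [464.4 181.2  49.4] all (array([464.5, 181. ]), array([30. , 54.3]), 8.0)
red (array([629.3, -10. ]), array([82.7, 82.5]), 79.6)
   obj ztop 0.0475 top (array([632.2,  -6.3]), array([14.3, 23.8]), 64.7) [632.2  -6.7  46.2] all (array([631.8,  -6.3]), array([84. , 24.9]), 65.7)
cork [ 473.5 -172.6] 47.5
   obj ztop 0.0656 top (array([ 470.9, -174.3]), array([32.9, 33.3]), 1.0) [ 471.1 -174.2   62.7] all (array([ 470.8, -174.2]), array([33.3, 34.5]), 1.9)
mat (array([ 609.6, -313.7]), array([88.1, 87.8]), 76.1)
   obj ztop 0.0634 top (array([ 611.9, -310.3]), array([44. , 42.3]), 24.4) [ 611.4 -309.7   60.2] all (array([ 611. , -309.5]), array([54. , 54.6]), 0.4)
```

Cycle: the broad seal goes to the bamboo board, then rest → tile, tall seal → plate, jar → cork, broad seal → mat. First move: above the broad seal.

Request:
move_arm:
  motion:
    - [208,-334,-50,0,0,-0.967,0]
    - [208,-334,-50,0,0,-0.967,0]
    - [208,-334,-50,0,0,-0.967,0]
    - [208,-334,-50,0,0,-0.967,0]
    - [208,-334,-50,0,0,-0.967,0]
    - [208,-334,-50,0,0,-0.967,0]
    - [208,-334,-50,0,0,-0.967,0]
    - [208,-334,-50,0,0,-0.967,0]
    - [208,-334,-50,0,0,-0.967,0]
    - [208,-334,-50,0,0,-0.967,0]
    - [208,-334,-50,0,0,-0.967,0]
    - [208,-334,-50,0,0,-0.967,0]
    - [208,-334,-98,0,0,-0.967,0]
    - [208,-334,-98,0,0,-0.967,0]
    - [208,-334,-98,0,0,-0.967,0]
    - [208,-334,-98,0,0,-0.967,0]
    - [208,-334,-98,0,0,-0.967,0]
    - [208,-334,-98,0,0,-0.967,0]
  newtons: 40

```text
clock: 1.6
tool_pos: [0.4646, 0.1818, 0.152]
eef_rot: [[-0.144, 0.99, 0.003], [0.99, 0.144, 0.001], [0.0, 0.003, -1.0]]
contact_force: [0.2, -0.7, -0.2]
grip_width: 0.0853
grip_force: 0.0
```

```bash
python3 - <<'E'
from plant import ctrl
import cv2,numpy as np
print(ctrl.get_state()["eef_rot"].round(3))
out=[]
for n in("wrist","top"):
    c=ctrl.calibration(n);p,d=ctrl.capture(n); np.savez(f"pics/{n}1.npz",p=p,d=d,**c); out.append(p[...,::-1])
print(c["position"])
cv2.imwrite("pics/w1.png",out[0])
E
```

```text
[[-0.144  0.99   0.003]
 [ 0.99   0.144  0.001]
 [ 0.     0.003 -1.   ]]
[ 0.46569836 -0.00754084  1.10169037]
```

View pics/w1.png

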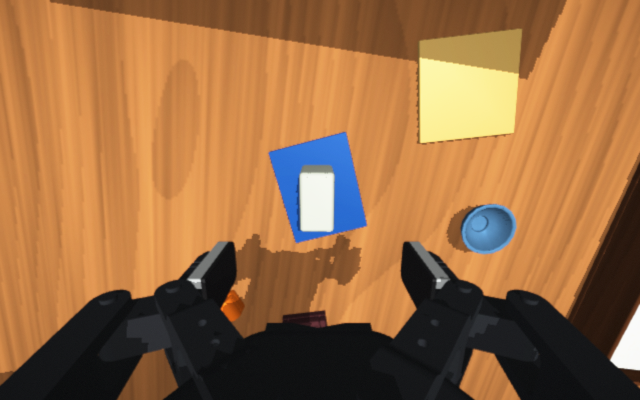

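The seal sits at column 317, square between the fingers (midpoint about 319), and the tile and board are clear. Descend and grip.

Request:
move_arm:
  motion:
    - [0,0,-30,0,0,0,0]
    - [0,0,-60,0,0,0,0]
    - [0,0,-90,0,0,0,0]
    - [0,0,-105,0,0,0,0]
    - [0,0,-120,0,0,0,0]
    - [0,0,-120,0,0,0,0]
    - [0,0,-120,0,0,0,0]
    - [0,0,-120,0,0,0,0.3]
    - [0,0,-120,0,0,0,0.5]
    - [0,0,-120,0,0,0,0.7]
    - [0,0,-120,0,0,0,1]
    - [0,0,-120,0,0,0,1]
    - [0,0,-120,0,0,0,1]
    - [0,0,-120,0,0,0,1]
    - [0,0,-120,0,0,0,1]
    - [0,0,-120,0,0,0,1]
    - [0,0,-120,0,0,0,1]
  newtons: 40

```text
clock: 3.12
tool_pos: [0.4643, 0.1812, 0.0311]
eef_rot: [[-0.143, 0.99, 0.002], [0.99, 0.143, 0.0], [0.0, 0.002, -1.0]]
contact_force: [-0.9, -0.2, 6.2]
grip_width: 0.0293
grip_force: 40.9
```

Request:
move_arm:
  motion:
    - [0,0,15,0,0,0,1]
    - [0,0,40,0,0,0,1]
    - [0,0,70,0,0,0,1]
    - [30,28,75,0,0,0,1]
    - [60,56,75,0,0,0,1]
    - [90,84,75,0,0,0,1]
    - [115,104,75,0,0,0,1]
    - [126,115,75,0,0,0,1]
    - [126,115,75,0,0,0,1]
    - [126,115,75,0,0,0,1]
    - [126,115,50,0,0,0,1]
    - [126,115,25,0,0,0,1]
    - [126,115,12,0,0,0,1]
    - [126,115,6,0,0,0,1]
    - [126,115,3,0,0,0,1]
    - [126,115,1,0,0,0,1]
    - [126,115,1,0,0,0,1]
    - [126,115,1,0,0,0,1]

```text
clock: 4.62
tool_pos: [0.5904, 0.2962, 0.0326]
eef_rot: [[-0.142, 0.99, 0.002], [0.99, 0.142, 0.001], [0.0, 0.002, -1.0]]
contact_force: [-1.0, 0.1, -1.7]
grip_width: 0.0296
grip_force: 40.4
```

Request:
move_arm:
  motion:
    - [0,0,-1,0,0,0,1]
    - [0,0,-1.5,0,0,0,1]
    - [0,0,-1.5,0,0,0,1]
    - [0,0,-1.5,0,0,0,0.6]
    - [0,0,-1.5,0,0,0,0.3]
    - [0,0,-1.5,0,0,0,0]
    - [0,0,-1.5,0,0,0,0]
    - [0,0,-1.5,0,0,0,0]
    - [0,0,-1.5,0,0,0,0]
    - [0,0,10,0,0,0,0]
    - [0,0,40,0,0,0,0]
    - [0,0,80,0,0,0,0]
    - [0,0,119,0,0,0,0]
    - [0,0,119,0,0,0,0]

```text
clock: 5.78
tool_pos: [0.594, 0.2977, 0.1606]
eef_rot: [[-0.143, 0.99, 0.014], [0.99, 0.143, 0.005], [0.003, 0.014, -1.0]]
contact_force: [1.3, 1.0, 1.9]
grip_width: 0.0858
grip_force: 0.0
```

Request:
move_arm:
  motion:
    - [42,-303,0,0,0,-0.567,0]
    - [42,-303,0,0,0,-0.567,0]
    - [42,-303,0,0,0,-0.567,0]
    - [42,-303,0,0,0,-0.567,0]
    - [42,-303,0,0,0,-0.567,0]
    - [42,-303,0,0,0,-0.567,0]
    - [42,-303,0,0,0,-0.567,0]
    - [42,-303,0,0,0,-0.567,0]
    - [42,-303,0,0,0,-0.567,0]
    - [42,-303,0,0,0,-0.567,0]
    - [42,-303,0,0,0,-0.567,0]
    - [42,-303,0,0,0,-0.567,0]
    - [42,-303,0,0,0,-0.567,0]

```text
clock: 6.87
tool_pos: [0.6315, -0.0052, 0.1505]
eef_rot: [[0.409, 0.912, 0.0], [0.912, -0.409, 0.0], [0.0, -0.0, -1.0]]
contact_force: [-0.4, -0.2, -0.9]
grip_width: 0.0854
grip_force: 0.0
```

```bash
python3 - <<'E'
from plant import ctrl
import cv2,numpy as np
p,d=ctrl.capture("wrist"); t,d=ctrl.capture("top")
cv2.imwrite("pics/w2.png",np.vstack([cv2.resize(x[...,::-1],(480,300)) for x in(p,t)]))
E
```

```text
(no output)
```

View pics/w2.png

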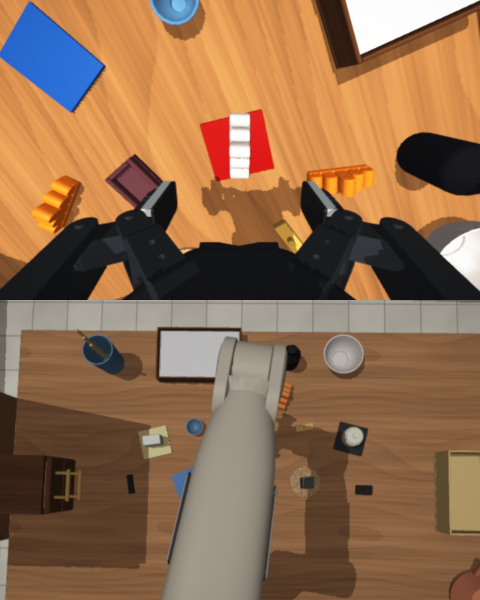

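The wrist view shows the rest centred between the fingers (column 239 of 240). The top view shows the broad seal parked upright on the board. Grip the rest with the tips just above its foot.

Request:
move_arm:
  motion:
    - [0,0,-30,0,0,0,0]
    - [0,0,-60,0,0,0,0]
    - [0,0,-90,0,0,0,0]
    - [0,0,-105,0,0,0,0]
    - [0,0,-114,0,0,0,0]
    - [0,0,-114,0,0,0,0]
    - [0,0,-114,0,0,0,0]
    - [0,0,-114,0,0,0,0.3]
    - [0,0,-114,0,0,0,0.5]
    - [0,0,-114,0,0,0,0.7]
    - [0,0,-114,0,0,0,1]
    - [0,0,-114,0,0,0,1]
    - [0,0,-114,0,0,0,1]
    - [0,0,-114,0,0,0,1]
    - [0,0,-114,0,0,0,1]
    - [0,0,-114,0,0,0,1]
  newtons: 40

```text
clock: 8.3
tool_pos: [0.6323, -0.0071, 0.0371]
eef_rot: [[0.411, 0.911, 0.001], [0.911, -0.411, -0.0], [0.0, 0.001, -1.0]]
contact_force: [0.1, 0.6, 4.8]
grip_width: 0.0231
grip_force: 41.0
```

Request:
move_arm:
  motion:
    - [0,0,15,0,0,0,1]
    - [0,0,40,0,0,0,1]
    - [0,0,70,0,0,0,1]
    - [-25,28,75,0,0,0,1]
    - [-50,57,75,0,0,0,1]
    - [-75,86,75,0,0,0,1]
    - [-100,115,75,0,0,0,1]
    - [-125,143,75,0,0,0,1]
    - [-150,172,75,0,0,0,1]
    - [-164,188,75,0,0,0,1]
    - [-164,188,75,0,0,0,1]
    - [-164,188,75,0,0,0,1]
    - [-164,188,50,0,0,0,1]
    - [-164,188,25,0,0,0,1]
    - [-164,188,12,0,0,0,1]
    - [-164,188,6,0,0,0,1]
    - [-164,188,3,0,0,0,1]
    - [-164,188,1,0,0,0,1]
    - [-164,188,1,0,0,0,1]

```text
clock: 9.88
tool_pos: [0.4687, 0.1808, 0.0377]
eef_rot: [[0.412, 0.911, 0.001], [0.911, -0.412, 0.0], [0.001, 0.001, -1.0]]
contact_force: [0.7, 0.7, -1.2]
grip_width: 0.0233
grip_force: 40.4
```

Request:
move_arm:
  motion:
    - [0,0,-1,0,0,0,1]
    - [0,0,-1.5,0,0,0,1]
    - [0,0,-1.5,0,0,0,1]
    - [0,0,-1.5,0,0,0,1]

```text
clock: 10.22
tool_pos: [0.4688, 0.1811, 0.0371]
eef_rot: [[0.411, 0.911, 0.003], [0.911, -0.411, -0.0], [0.001, 0.003, -1.0]]
contact_force: [-0.4, -0.9, 6.0]
grip_width: 0.0235
grip_force: 41.1
```

Request:
move_arm:
  motion:
    - [0,0,0,0,0,0,0.6]
    - [0,0,0,0,0,0,0.3]
    - [0,0,0,0,0,0,0]
    - [0,0,0,0,0,0,0]
    - [0,0,0,0,0,0,0]
    - [0,0,0,0,0,0,0]
    - [0,0,10,0,0,0,0]
    - [0,0,40,0,0,0,0]
    - [0,0,80,0,0,0,0]
    - [0,0,114.5,0,0,0,0]
    - [0,0,114.5,0,0,0,0]
    - [0,0,114.5,0,0,0,0]

```text
clock: 11.22
tool_pos: [0.4697, 0.1815, 0.1536]
eef_rot: [[0.411, 0.911, 0.006], [0.911, -0.411, 0.001], [0.004, 0.005, -1.0]]
contact_force: [-0.4, 0.5, -0.3]
grip_width: 0.0855
grip_force: 0.0
```

Request:
move_arm:
  motion:
    - [3,-355,0,0,0,0.449,0]
    - [3,-355,0,0,0,0.449,0]
    - [3,-355,0,0,0,0.449,0]
    - [3,-355,0,0,0,0.449,0]
    - [3,-355,0,0,0,0.449,0]
    - [3,-355,0,0,0,0.449,0]
    - [3,-355,0,0,0,0.449,0]
    - [3,-355,0,0,0,0.449,0]
    - [3,-355,0,0,0,0.449,0]
    - [3,-355,0,0,0,0.449,0]
    - [3,-355,0,0,0,0.449,0]
    - [3,-355,0,0,0,0.449,0]
    - [3,-355,0,0,0,0.449,0]
    - [3,-355,0,0,0,0.449,0]

```text
clock: 12.38
tool_pos: [0.4704, -0.1722, 0.15]
eef_rot: [[-0.027, 1.0, -0.001], [1.0, 0.027, 0.001], [0.001, -0.001, -1.0]]
contact_force: [-0.5, 0.3, -0.4]
grip_width: 0.0853
grip_force: 0.0
```

```bash
python3 - <<'E'
from plant import ctrl
import cv2,numpy as np
p,d=ctrl.capture("wrist"); t,d=ctrl.capture("top")
cv2.imwrite("pics/w3.png",np.vstack([cv2.resize(x[...,::-1],(480,300)) for x in(p,t)]))
E
```

```text
(no output)
```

View pics/w3.png

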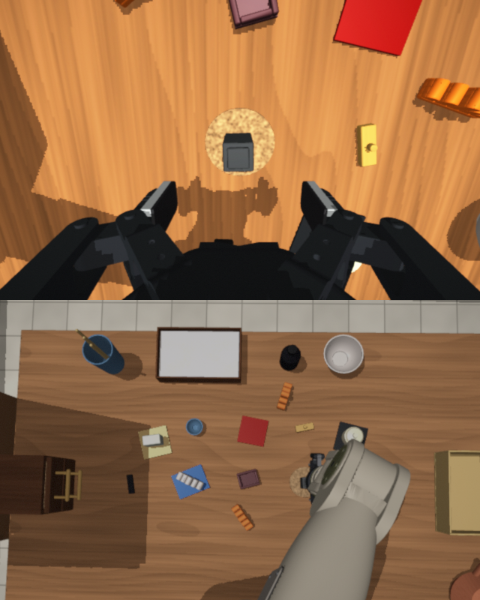

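The rest stands on the tile at about (190,481), and the dark seal is centred between the fingers (column 238), square to them. Grip it.

Request:
move_arm:
  motion:
    - [0,0,-30,0,0,0,0]
    - [0,0,-60,0,0,0,0]
    - [0,0,-90,0,0,0,0]
    - [0,0,-105,0,0,0,0]
    - [0,0,-116,0,0,0,0]
    - [0,0,-116,0,0,0,0]
    - [0,0,-116,0,0,0,0]
    - [0,0,-116,0,0,0,0.3]
    - [0,0,-116,0,0,0,0.5]
    - [0,0,-116,0,0,0,0.7]
    - [0,0,-116,0,0,0,1]
    - [0,0,-116,0,0,0,1]
    - [0,0,-116,0,0,0,1]
    - [0,0,-116,0,0,0,1]
    - [0,0,-116,0,0,0,1]
    - [0,0,-116,0,0,0,1]
  newtons: 40

```text
clock: 13.82
tool_pos: [0.4712, -0.1742, 0.0352]
eef_rot: [[-0.025, 1.0, 0.001], [1.0, 0.025, -0.001], [-0.001, 0.001, -1.0]]
contact_force: [-1.2, 1.0, 6.9]
grip_width: 0.0332
grip_force: 40.8
```

Red plate (629,−10): shift (158,164).

Request:
move_arm:
  motion:
    - [0,0,15,0,0,0,1]
    - [0,0,40,0,0,0,1]
    - [0,0,70,0,0,0,1]
    - [25,26,75,0,0,0,1]
    - [50,52,75,0,0,0,1]
    - [75,78,75,0,0,0,1]
    - [100,104,75,0,0,0,1]
    - [125,130,75,0,0,0,1]
    - [145,150,75,0,0,0,1]
    - [158,164,75,0,0,0,1]
    - [158,164,75,0,0,0,1]
    - [158,164,75,0,0,0,1]
    - [158,164,50,0,0,0,1]
    - [158,164,25,0,0,0,1]
    - [158,164,12,0,0,0,1]
    - [158,164,6,0,0,0,1]
    - [158,164,3,0,0,0,1]
    - [158,164,1,0,0,0,1]
    - [158,164,1,0,0,0,1]

```text
clock: 15.4
tool_pos: [0.629, -0.0105, 0.0359]
eef_rot: [[-0.024, 1.0, 0.001], [1.0, 0.024, -0.0], [-0.0, 0.001, -1.0]]
contact_force: [0.6, 0.1, -2.5]
grip_width: 0.0336
grip_force: 40.6
```

Request:
move_arm:
  motion:
    - [0,0,-1,0,0,0,1]
    - [0,0,-1.5,0,0,0,1]
    - [0,0,-1.5,0,0,0,1]
    - [0,0,-1.5,0,0,0,1]

```text
clock: 15.73
tool_pos: [0.6296, -0.0102, 0.0352]
eef_rot: [[-0.025, 1.0, 0.002], [1.0, 0.025, -0.001], [-0.001, 0.002, -1.0]]
contact_force: [-1.1, -1.2, 5.3]
grip_width: 0.0331
grip_force: 41.3
```

Request:
move_arm:
  motion:
    - [0,0,0,0,0,0,0.6]
    - [0,0,0,0,0,0,0.3]
    - [0,0,0,0,0,0,0]
    - [0,0,0,0,0,0,0]
    - [0,0,0,0,0,0,0]
    - [0,0,0,0,0,0,0]
    - [0,0,10,0,0,0,0]
    - [0,0,40,0,0,0,0]
    - [0,0,80,0,0,0,0]
    - [0,0,116.5,0,0,0,0]
    - [0,0,116.5,0,0,0,0]
    - [0,0,116.5,0,0,0,0]

```text
clock: 16.73
tool_pos: [0.631, -0.0102, 0.1544]
eef_rot: [[-0.025, 1.0, 0.007], [1.0, 0.025, -0.001], [-0.001, 0.007, -1.0]]
contact_force: [-0.1, 0.4, -0.4]
grip_width: 0.0856
grip_force: 0.0
```

Request:
move_arm:
  motion:
    - [-18,-300,0,0,0,0,0]
    - [-18,-300,0,0,0,0,0]
    - [-18,-300,0,0,0,0,0]
    - [-18,-300,0,0,0,0,0]
    - [-18,-300,0,0,0,0,0]
    - [-18,-300,0,0,0,0,0]
    - [-18,-300,0,0,0,0,0]
    - [-18,-300,0,0,0,0,0]
    - [-18,-300,0,0,0,0,0]
    - [-18,-300,0,0,0,0,0]
    - [-18,-300,0,0,0,0,0]
    - [-18,-300,0,0,0,0,0]
    - [-18,-300,0,0,0,0,0]

```text
clock: 17.82
tool_pos: [0.611, -0.308, 0.1504]
eef_rot: [[-0.027, 1.0, -0.0], [1.0, 0.027, 0.0], [0.0, -0.0, -1.0]]
contact_force: [-1.1, 0.2, 0.3]
grip_width: 0.0853
grip_force: 0.0
```

```bash
python3 - <<'E'
from plant import ctrl
import cv2,numpy as np
p,d=ctrl.capture("wrist"); t,d=ctrl.capture("top")
cv2.imwrite("pics/w4.png",np.vstack([cv2.resize(x[...,::-1],(480,300)) for x in(p,t)]))
E
```

```text
(no output)
```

View pics/w4.png

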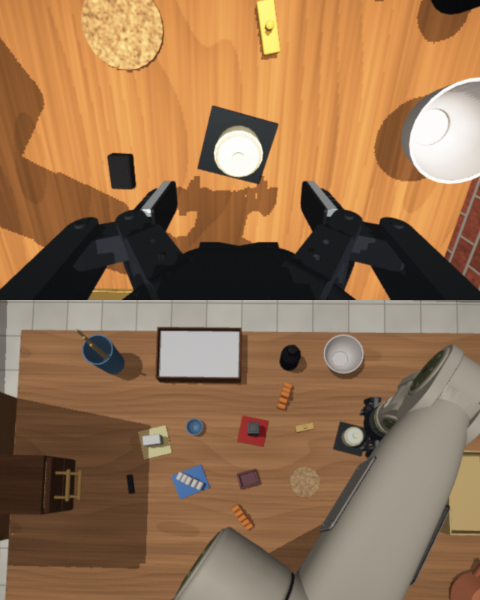

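The tall seal stands on the plate at about (253,430), and the jar is centred between the fingers (column 238). Grip it.

Request:
move_arm:
  motion:
    - [0,0,-30,0,0,0,0]
    - [0,0,-60,0,0,0,0]
    - [0,0,-90,0,0,0,0]
    - [0,0,-108,0,0,0,0]
    - [0,0,-121,0,0,0,0]
    - [0,0,-121,0,0,0,0]
    - [0,0,-121,0,0,0,0]
    - [0,0,-121,0,0,0,0.2]
    - [0,0,-121,0,0,0,0.3]
    - [0,0,-121,0,0,0,0.4]
    - [0,0,-121,0,0,0,0.6]
    - [0,0,-121,0,0,0,1]
    - [0,0,-121,0,0,0,1]
    - [0,0,-121,0,0,0,1]
    - [0,0,-121,0,0,0,1]
    - [0,0,-121,0,0,0,1]
  newtons: 40

```text
clock: 19.25
tool_pos: [0.6118, -0.3106, 0.0315]
eef_rot: [[-0.025, 1.0, 0.003], [1.0, 0.025, -0.002], [-0.002, 0.003, -1.0]]
contact_force: [-0.5, 0.5, 7.1]
grip_width: 0.0546
grip_force: 43.4
```

Cork (473.5,−172.6): shift (−137.5,137).

Request:
move_arm:
  motion:
    - [0,0,15,0,0,0,1]
    - [0,0,40,0,0,0,1]
    - [0,0,70,0,0,0,1]
    - [-25,25,75,0,0,0,1]
    - [-50,50,75,0,0,0,1]
    - [-75,75,75,0,0,0,1]
    - [-100,100,75,0,0,0,1]
    - [-122,122,75,0,0,0,1]
    - [-137.5,137,75,0,0,0,1]
    - [-137.5,137,75,0,0,0,1]
    - [-137.5,137,75,0,0,0,1]
    - [-137.5,137,50,0,0,0,1]
    - [-137.5,137,25,0,0,0,1]
    - [-137.5,137,12,0,0,0,1]
    - [-137.5,137,6,0,0,0,1]
    - [-137.5,137,3,0,0,0,1]
    - [-137.5,137,1,0,0,0,1]
    - [-137.5,137,1,0,0,0,1]

```text
clock: 20.75
tool_pos: [0.4741, -0.1737, 0.0315]
eef_rot: [[-0.025, 1.0, 0.001], [1.0, 0.025, -0.001], [-0.001, 0.001, -1.0]]
contact_force: [-0.2, 0.5, -2.0]
grip_width: 0.0548
grip_force: 43.1
```

Request:
move_arm:
  motion:
    - [0,0,-1,0,0,0,1]
    - [0,0,-1.5,0,0,0,1]
    - [0,0,-1.5,0,0,0,1]
    - [0,0,-1.5,0,0,0,1]

```text
clock: 21.08
tool_pos: [0.4744, -0.1738, 0.0314]
eef_rot: [[-0.025, 1.0, 0.002], [1.0, 0.025, -0.002], [-0.002, 0.002, -1.0]]
contact_force: [-5.2, 2.5, 14.6]
grip_width: 0.0547
grip_force: 44.7
```

Request:
move_arm:
  motion:
    - [0,0,1,0,0,0,0.4]
    - [0,0,1,0,0,0,0.2]
    - [0,0,1,0,0,0,0]
    - [0,0,1,0,0,0,0]
    - [0,0,1,0,0,0,0]
    - [0,0,1,0,0,0,0]
    - [0,0,10,0,0,0,0]
    - [0,0,40,0,0,0,0]
    - [0,0,80,0,0,0,0]
    - [0,0,121.5,0,0,0,0]
    - [0,0,121.5,0,0,0,0]
    - [0,0,121.5,0,0,0,0]

```text
clock: 22.08
tool_pos: [0.4753, -0.1741, 0.154]
eef_rot: [[-0.025, 1.0, 0.006], [1.0, 0.025, -0.003], [-0.004, 0.006, -1.0]]
contact_force: [-0.9, 0.3, -0.9]
grip_width: 0.0854
grip_force: 0.0
```

Request:
move_arm:
  motion:
    - [116.5,469,0,0,0,0.117,0]
    - [116.5,469,0,0,0,0.117,0]
    - [116.5,469,0,0,0,0.117,0]
    - [116.5,469,0,0,0,0.117,0]
    - [116.5,469,0,0,0,0.117,0]
    - [116.5,469,0,0,0,0.117,0]
    - [116.5,469,0,0,0,0.117,0]
    - [116.5,469,0,0,0,0.117,0]
    - [116.5,469,0,0,0,0.117,0]
    - [116.5,469,0,0,0,0.117,0]
    - [116.5,469,0,0,0,0.117,0]
    - [116.5,469,0,0,0,0.117,0]
    - [116.5,469,0,0,0,0.117,0]
    - [116.5,469,0,0,0,0.117,0]
    - [116.5,469,0,0,0,0.117,0]
    - [116.5,469,0,0,0,0.117,0]
    - [116.5,469,0,0,0,0.117,0]

```text
clock: 23.5
tool_pos: [0.5895, 0.2945, 0.1503]
eef_rot: [[-0.14, 0.99, -0.001], [0.99, 0.14, -0.0], [-0.0, -0.001, -1.0]]
contact_force: [-0.5, -0.7, 0.9]
grip_width: 0.0854
grip_force: 0.0
```

```bash
python3 - <<'E'
from plant import ctrl
import cv2,numpy as np
p,d=ctrl.capture("wrist"); t,d=ctrl.capture("top")
cv2.imwrite("pics/w5.png",np.vstack([cv2.resize(x[...,::-1],(480,300)) for x in(p,t)]))
E
```

```text
(no output)
```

View pics/w5.png

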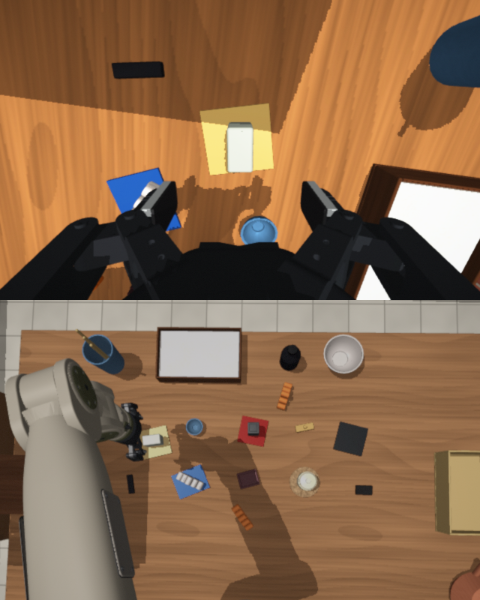

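The jar stands on the cork at about (306,481), the mat at (351,438) is empty, and the broad seal is centred between the fingers (column 239). Grip it.

Request:
move_arm:
  motion:
    - [0,0,-30,0,0,0,0]
    - [0,0,-60,0,0,0,0]
    - [0,0,-90,0,0,0,0]
    - [0,0,-105,0,0,0,0]
    - [0,0,-120,0,0,0,0]
    - [0,0,-120,0,0,0,0]
    - [0,0,-120,0,0,0,0]
    - [0,0,-120,0,0,0,0.3]
    - [0,0,-120,0,0,0,0.5]
    - [0,0,-120,0,0,0,0.7]
    - [0,0,-120,0,0,0,1]
    - [0,0,-120,0,0,0,1]
    - [0,0,-120,0,0,0,1]
    - [0,0,-120,0,0,0,1]
    - [0,0,-120,0,0,0,1]
    - [0,0,-120,0,0,0,1]
  newtons: 40

```text
clock: 24.93
tool_pos: [0.5904, 0.2963, 0.0314]
eef_rot: [[-0.142, 0.99, 0.002], [0.99, 0.142, 0.0], [0.0, 0.002, -1.0]]
contact_force: [-0.8, -0.3, 6.2]
grip_width: 0.0293
grip_force: 40.6
```

Request:
move_arm:
  motion:
    - [0,0,15,0,0,0,1]
    - [0,0,40,0,0,0,1]
    - [0,0,70,0,0,0,1]
    - [0,0,90,0,0,0,1]
    - [0,0,90,0,0,0,1]

```text
clock: 25.35
tool_pos: [0.5921, 0.297, 0.1251]
eef_rot: [[-0.142, 0.99, 0.007], [0.99, 0.142, 0.003], [0.002, 0.007, -1.0]]
contact_force: [1.3, 0.5, -1.1]
grip_width: 0.0294
grip_force: 40.1
```

Request:
move_arm:
  motion:
    - [0,-15,0,0,0,0,1]
    - [1,-45,0,0,0,0,1]
    - [2,-80,0,0,0,0,1]
    - [4,-116,0,0,0,0,1]
    - [5,-152,0,0,0,0,1]
    - [6,-188,0,0,0,0,1]
    - [7,-224,0,0,0,0,1]
    - [8,-260,0,0,0,0,1]
    - [10,-296,0,0,0,0,1]
    - [11,-332,0,0,0,0,1]
    - [12,-368,0,0,0,0,1]
    - [13,-404,0,0,0,0,1]
    - [14,-440,0,0,0,0,1]
    - [15,-476,0,0,0,0,1]
    - [17,-512,0,0,0,0,1]
    - [18,-548,0,0,0,0,1]
    - [19,-580,0,0,0,0,1]
    - [19.5,-600,0,0,0,0,1]
    - [19.5,-610,0,0,0,0,1]
    - [19.5,-610,0,0,0,0,1]

```text
clock: 27.02
tool_pos: [0.6075, -0.3161, 0.1179]
eef_rot: [[-0.138, 0.99, -0.003], [0.99, 0.138, 0.001], [0.002, -0.002, -1.0]]
contact_force: [0.7, -0.1, -2.0]
grip_width: 0.0297
grip_force: 40.0
```

Request:
move_arm:
  motion:
    - [0,0,0,0,0,0,1]
    - [0,0,-30,0,0,0,1]
    - [0,0,-60,0,0,0,1]
    - [0,0,-76,0,0,0,1]
    - [0,0,-83,0,0,0,1]
    - [0,0,-87,0,0,0,1]
    - [0,0,-89,0,0,0,1]
    - [0,0,-90,0,0,0,1]
    - [0,0,-90.5,0,0,0,1]
    - [0,0,-90.5,0,0,0,1]
    - [0,0,-90.5,0,0,0,1]

```text
clock: 27.93
tool_pos: [0.6102, -0.3141, 0.0314]
eef_rot: [[-0.142, 0.99, 0.003], [0.99, 0.142, -0.001], [-0.001, 0.002, -1.0]]
contact_force: [0.4, 2.7, 2.7]
grip_width: 0.0296
grip_force: 40.5
```

Contact made; release, rise and clear the view.

Request:
move_arm:
  motion:
    - [0,0,0,0,0,0,0.6]
    - [0,0,0,0,0,0,0.3]
    - [0,0,0,0,0,0,0]
    - [0,0,0,0,0,0,0]
    - [0,0,0,0,0,0,0]
    - [0,0,0,0,0,0,0]
    - [0,0,10,0,0,0,0]
    - [0,0,40,0,0,0,0]
    - [0,0,80,0,0,0,0]
    - [0,0,120,0,0,0,0]
    - [0,0,160,0,0,0,0]
    - [0,0,200,0,0,0,0]
    - [0,0,200,0,0,0,0]
    - [0,0,200,0,0,0,0]

```text
clock: 29.1
tool_pos: [0.6108, -0.315, 0.2347]
eef_rot: [[-0.142, 0.99, 0.007], [0.99, 0.142, -0.005], [-0.005, 0.006, -1.0]]
contact_force: [0.2, 1.0, -0.6]
grip_width: 0.0853
grip_force: 0.0
```

Request:
move_arm:
  motion:
    - [-280,-120,0,0,0,0,0]
    - [-280,-120,0,0,0,0,0]
    - [-280,-120,0,0,0,0,0]
    - [-280,-120,0,0,0,0,0]
    - [-280,-120,0,0,0,0,0]
    - [-280,-120,0,0,0,0,0]
    - [-280,-120,0,0,0,0,0]
    - [-280,-120,0,0,0,0,0]
    - [-280,-120,0,0,0,0,0]
    - [-280,-120,0,0,0,0,0]
    - [-280,-120,0,0,0,0,0]
    - [-280,-120,0,0,0,0,0]
    - [-280,-120,0,0,0,0,0]

```text
clock: 30.18
tool_pos: [0.3305, -0.4332, 0.2295]
eef_rot: [[-0.144, 0.99, 0.0], [0.99, 0.144, 0.0], [0.0, 0.0, -1.0]]
contact_force: [-0.2, -0.4, -0.3]
grip_width: 0.0855
grip_force: 0.0
```

```bash
python3 - <<'E'
from plant import ctrl
import cv2,numpy as np
p,d=ctrl.capture("top");np.savez("pics/top9.npz",p=p,d=d,**ctrl.calibration("top"))
cv2.imwrite("pics/w9.png",p[...,::-1])
E
python3 meas.py pics/top9.npz
```

```text
board (array([589.9, 296.3]), array([91.8, 91.4]), 14.5)
blue (array([467.6, 180.8]), array([76.8, 99.3]), 22.9)
   obj ztop 0.0474 top (array([469.4, 180.6]), array([14.1, 23. ]), 64.4) [469.3 180.4  45.9] all (array([469.6, 181. ]), array([83.3, 24.4]), 65.7)
red (array([629.3,  -9.9]), array([82.8, 82.4]), 79.6)
   obj ztop 0.0656 top (array([630. , -10.4]), array([33.7, 31.2]), 1.3) [630.6 -11.4  62.7] all (array([630.3, -10.6]), array([34.5, 31.9]), 0.4)
cork [ 473.6 -173. ] 47.5
   obj ztop 0.0638 top (array([ 476.4, -173.7]), array([43.9, 44. ]), 1.1) [ 476.3 -175.1   60.4] all (array([ 476.5, -174. ]), array([53.4, 55.8]), 1.2)
mat (array([ 609.8, -313.7]), array([88.2, 87.9]), 76.2)
   obj ztop 0.0523 top (array([ 611.2, -312.8]), array([29.6, 54.5]), 8.9) [ 611.3 -312.7   49.6] all (array([ 611.2, -313. ]), array([29.9, 55.1]), 8.3)
```

View pics/w9.png

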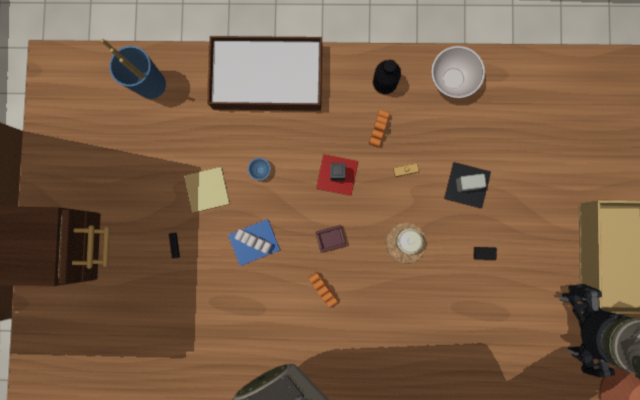

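The final picture shows the rest on the blue tile (255,242), the tall seal on the red plate (337,174), the jar on the cork (409,241) and the broad seal on the mat (472,183). Each measures within about 3 mm of its place's centre and upright.

```bash
python3 -c "
from plant import ctrl
print(ctrl.finish_job())"
```

```text
the job is handed in; nothing more can be done
None
```

All four things stand upright and released on their own places, each within about 3 mm of centre by the last camera measurement, and I handed the job in at about 30 s of the 136 s allowed; the hand-in returned no verdict.

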